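Put the glaze-test bench back in order

TASK

Clear the bench for the next class by putting each loose thing where its kind is kept: stand the two loose oxide canisters (one blue-banded, one plain white) in the two free bays of the wooden canister rack, one to a bay and either way round, never tipping them over, and lay the wooden modelling stick flat on the floor of the green tool tray, along the tray and in the free space beside the needle tool. Nest the two loose angle kiln props ridge up over the one in the shallow wooden tray, longest lowest: the 64 mm prop over the one lying there, then the 44 mm prop over that, legs aligned and each centred along the one below. Leave the prop that is already in the tray lying in its place, and leave everything released and at rest.

Things in the scene. Friction and masses are not known exactly. Their poses are not given: they have to be found in the camera images.
- canister_blue: Film canister with a blue band round its label and a black snap lid, standing upright, 56 mm tall; body 32 mm across, lid 36 mm across (from 44 mm up). Origin at the centre of its underside, z up.
- canister_white: Film canister with a plain white label and a black snap lid, no blue, standing upright, 52 mm tall; body 32 mm across, lid 36 mm across (from 39 mm up). Origin at the centre of its underside, z up. It is the loose one on the bench; two similar white ones already stand in the rack.
- modelling_stick: Pale wooden modelling stick, 130 mm long and 12 mm thick, tapering to its ends, lying on the bench. Origin under its middle, on the surface below it; y runs along the stick.
- angle_long: Cream fired-clay angle kiln prop, 64 mm long, the longer of the two on the bench. An L section lying ridge up like a roof: legs 40 mm wide, 12 mm thick, sloping 45 degrees each way; 57 mm wide, 37 mm high. Origin at the centre of its footprint; y along the ridge, z up. End faces flat and upright. Nested over another it sits 17 mm higher.
- angle_short: Cream fired-clay angle kiln prop, 44 mm long, the shorter of the two on the bench. An L section lying ridge up like a roof: legs 40 mm wide, 12 mm thick, sloping 45 degrees each way; 57 mm wide, 37 mm high. Origin at the centre of its footprint; y along the ridge, z up. End faces flat and upright. Nested over another it sits 17 mm higher.
- angle_base: Cream fired-clay angle kiln prop, 90 mm long, loose in the shallow wooden tray, ridge about along it. An L section lying ridge up like a roof: legs 40 mm wide, 12 mm thick, sloping 45 degrees each way; 57 mm wide, 37 mm high. Origin at the centre of its footprint; y along the ridge, z up. End faces flat and upright. Nested over another it sits 17 mm higher.
- prop_tray: Shallow rimmed wooden tray for kiln props, fixed on the bench, 130 mm (x) by 170 mm (y); floor 8 mm above the bench, rim top 18 mm above the bench. Origin at the centre of its underside.
- canister_rack: Wooden canister rack, fixed, 60 mm (x) by 220 mm (y), 25 mm high: a row of four open bays about 50 mm square inside, floor 4 to 5 mm above the bench. Origin at the centre of its underside; bay centres at x = 0, y = -0.081, -0.027, 0.027, 0.081 m. White canisters stand in those at y = -0.027 and 0.081; those at -0.081 and 0.027 are free.
- tool_tray: Green steel tool tray fixed on the bench, 100 mm (x) by 206 mm (y), inner floor 92 by 198 mm and 4 mm above the bench, rim top 23 mm above the bench. Origin at the centre of its underside. A needle tool with a wooden handle, 183 mm long and 12 mm thick, lies along y at x = 0.034 m; the space from x = -0.045 to 0.025 m is free.

How it is judged:
By the outcome, as a careful person would: the job done as asked, in the order asked, and still so for the second after the job is handed in, with the robot touching nothing.
It also fails if it takes over 112 s, if anything falls off the work surface, if the arm or the gripper's body presses on something with over 40 N, if the wrist force passes 120 N, or if a joint passes its speed limit or range.

ROBOT

A 6-joint arm with a two-finger parallel gripper is mounted at the origin on a cart in front of the work surface, level with it; the furniture and walls round the work are solid. World frame = base frame: x ahead of the robot, y to its left, z up, the work surface at z = 0. Lengths are in mm, angles in rad, forces in N, time in s.
With the tool pointing down it reaches from about 250 to 725 mm from the base axis. Payload 9.7 kg.
Tool frame: the origin (TCP) lies between the finger pads; the fingertips stand 17 mm ahead of it and the grasp point (between the pads) lies 2 mm behind it (tcp_to_tips is the z of the fingertips in the tool frame, in mm); z points along the fingers, y is the line along which they close (so a half turn about z gives the same grasp; the last joint's range is limited). The gripper opens to 85 mm and grips with 20 to 120 N. Pads are 22 mm wide; open, the fingers measure 114 mm over their backs; the gripper's body (76 mm by 85 mm) begins 54 mm behind the grasp point. The pads swing forward as they close: fully open they stand 13 mm farther back than shut.
Start: joints at [-1.346, 0.087, 0.176, 1.66, 0, 1.571], TCP at [122.599, -536.159, 208.884] pointing down, gripper open.
Joint ranges: [-3.13, 3.13], [-0.85, 1.81], [-1.15, 1.24], [-2.2, 2.28], [-1.44, 1.52], [-3.14, 3.14]. Speed limits (rad/s): [2.22, 2.22, 2.57, 3.14, 3.14, 3.14].

INTERFACE

Orientations are given as a 3x3 rotation matrix whose columns are the frame's x, y, z axes.
In Python, from plant import * gives the robot as it stands.
- The arm moves only by the tool arm_command, never from a script. Its arguments are lists of equal length, an entry for each row: "dr": the turn, a rotation vector about the tool's x, y, z in units of 0.1 rad (1.0 is 0.1 rad), a list of three; "slide": the shift along the tool's x, y, z in units of 0.02 m (1.0 is 0.02 m), a list of three; "grip": the closure, from -1 (fully open) to 1 (shut). In form: {"dr": [[ax, ay, az], ...], "slide": [[tx, ty, tz], ...], "grip": [grip, ...]}. A call has 1 to 12 rows; each row shifts and turns the commanded pose from where the row before left it, along the tool's axes as they then stand; what a row does not reach is not made up. A row lasts 1/10 s, in which the tool goes at most 50 mm and 8.59 degrees, less where a joint would pass 70% of its speed; a pose out of reach is approached as far as the arm can. A call with a number of a shift or a turn outside -1 to 1 is refused whole. A call with a gripper value outside its range is refused whole. The fingers move at their own pace and stop on an object; "newtons" is the grip in N (left out, the last holds). Time passes only in rows, so rows that do not move let the fingers close. It gives the time, the measured TCP pose, the force, the opening and the grip force at its end, in the units of the state.
- read_state(): the state, without advancing time (a new reading comes with each control period).
- read_camera(name): name is "scene" or "top" or "wrist"; returns (picture, depth): 420x560x3 uint8, red, green, blue; 420x560 float32, mm along the optical axis (not along the pixel's ray), 0 where there is no reading.
- get_calibration(name): a dict with "fovy" (degrees; the focal length in pixels is half the picture's height over the tangent of half this angle, whatever the lens; pixels are square), "cx", "cy" (the principal point, pixels), "T" (4x4, takes a point from camera to world coordinates). Camera axes: x right, y up, looking along -z (the intrinsics and any distortion apply to the point x, -y, -z); pixel columns grow to the right and rows downward; lengths in mm; the calibration is good to about 2 mm. A picture is of the moment at which its call begins: read the wrist's pose just before it. get_calibration takes no time and is no camera call; for the wrist camera it gives the pose at the moment of the call.
- close_job(): hands the job in; it is judged then, once.
The state is a dict: "time_s": time; "q": joint angles; "qvel": joint speeds; "joint_torque": joint torques, N m; "tool_pos": TCP position; "tool_rot": TCP orientation; "ft_force": force on the tool from outside, world axes, zero at the start; "torque": the same for the moment, N m; "grip_width": finger opening in mm; "grasp_force": force on a finger pad.
Only numpy, scipy, OpenCV 4.12 (cv2) and the standard library are available. Lean on these libraries where they do the work, as an engineer would, in place of code of your own. Each camera call takes 0.05 s, during which the arm holds its last target. There are 200 camera calls.

## Working session

There is one attempt and no reset: what is moved stays moved. The work goes in short steps, Python scripts to look and compute and a tool call to move; the robot and the scene stay as the last step left them, time stands still between calls to the robot, and variables do not carry over. Pictures are saved under pics/ and viewed, at most 14 in all, crops included, and the job is handed in when it is done.

Besides the shell and the picture viewer there is one more tool, called after ">>>" as name(argument=value, ...) on one line, values as JSON. arm_command: Moves the arm, as the interface text tells. Shifts and turns lie within -1 to 1; 1 stands for 0.02 m of shift or 0.1 rad of turn. Its arguments: {"type":"object","properties":{"dr":{"type":"array","items":{"type":"array","items":{"type":"number"}}},"slide":{"type":"array","items":{"type":"array","items":{"type":"number"}}},"grip":{"type":"array","items":{"type":"number"}},"newtons":{"type":"number"}},"required":["dr","slide","grip"]}

```bash
mkdir -p pics; ls; cat > h.py <<'E'
from plant import *
import numpy as np, cv2
def snap(n,f):
    c=get_calibration(n); p,d=read_camera(n); cv2.imwrite('pics/'+f+'.png',p[:,:,::-1]); np.savez('pics/'+f,p=p,d=d,T=c['T'],k=[c['fovy'],c['cx'],c['cy']]); return c
def cloud(f):
    z=np.load('pics/'+f+'.npz'); d=z['d']; fl=210/np.tan(np.radians(z['k'][0]/2))
    v,u=np.mgrid[:420,:560]
    P=np.stack([(u-z['k'][1])/fl*d,-(v-z['k'][2])/fl*d,-d,np.ones_like(d)],-1)@z['T'].T
    P=P[...,:3].copy(); P[d<=0]=np.nan
    return z['p'],P
E
python3 - <<'E'
from h import *
for n in ['top','scene']:
    c=snap(n,n+'0'); print({k:v for k,v in c.items()})
s=read_state(); print(s)
E
```

```text
pics
{'fovy': 56.853657219145106, 'cx': 272.0208377944143, 'cy': 209.29664795971257, 'T': array([[ 2.02549706e-02,  9.88205426e-01, -1.51788574e-01,
         3.60029253e+02],
       [-9.99793747e-01,  1.97949232e-02, -4.54146457e-03,
        -1.22650404e+01],
       [-1.48325676e-03,  1.51849255e-01,  9.88402552e-01,
         9.11005069e+02],
       [ 0.00000000e+00,  0.00000000e+00,  0.00000000e+00,
         1.00000000e+00]])}
{'fovy': 44.43896603134588, 'cx': 283.5616066813862, 'cy': 213.35672455579677, 'T': array([[-7.88672911e-01,  3.60378727e-01, -4.98118673e-01,
        -1.03672541e+02],
       [-6.14700759e-01, -4.77685493e-01,  6.27661969e-01,
         7.44060417e+02],
       [-1.17480425e-02,  8.01213918e-01,  5.98262685e-01,
         7.98470621e+02],
       [ 0.00000000e+00,  0.00000000e+00,  0.00000000e+00,
         1.00000000e+00]])}
{'time_s': 0.1, 'q': array([-1.34598862e+00,  8.74121807e-02,  1.75198759e-01,  1.65980532e+00,
       -3.96161850e-06,  1.57078439e+00]), 'qvel': array([ 0.00065995, -0.00100815,  0.00210733,  0.00048295, -0.00142439,
       -0.00153126]), 'joint_torque': array([ 8.87504120e-04, -5.21558619e+01,  4.65655267e+01,  1.58538896e-02,
       -1.49598759e-05,  5.84231032e-06]), 'tool_pos': array([ 122.55074377, -535.9267952 ,  208.24257983]), 'tool_rot': array([[ 9.74834329e-01,  2.22930382e-01, -2.76360286e-04],
       [ 2.22930554e-01, -9.74833601e-01,  1.19076759e-03],
       [-3.94701859e-06, -1.22241028e-03, -9.99999253e-01]]), 'ft_force': array([ 0.65862095,  0.22375616, -0.00238465]), 'torque': array([-0.01546456, -0.00444271,  0.03010513]), 'grasp_force': 0.0, 'grip_width': 85.20469479826909}
```

View pics/top0.png

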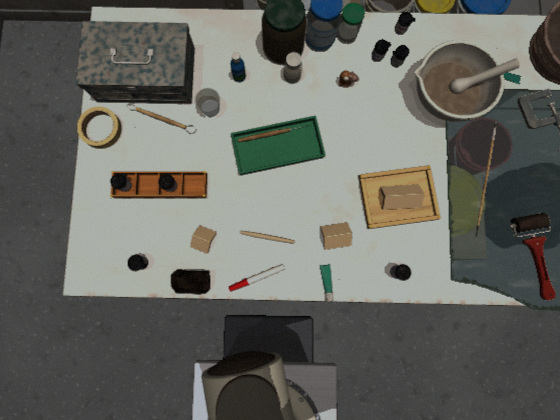

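View pics/scene0.png

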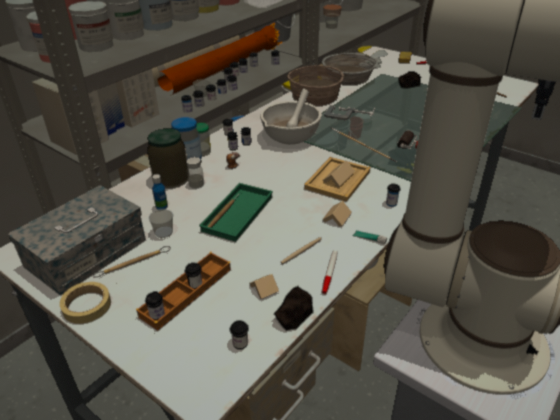

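The top view shows two loose canisters at (137,262) and (401,271), the stick at (267,237) and the short prop at (203,239). The long prop is at (336,236), the base prop in its tray at (402,196), the green tray at (278,146), and the rack at (159,185) with cans at (121,182) and (168,183). Next I'll enlarge crops and take measurements.

```bash
cat > m.py <<'E'
from h import *
p,P=cloud('top0'); q,Q=cloud('scene0')
def box(P,u0,u1,v0,v1,z0,z1,name):
    X=P[v0:v1,u0:u1].reshape(-1,3); X=X[(X[:,2]>z0)&(X[:,2]<z1)]
    if len(X)<5: print(name,len(X));return
    (c,s,a)=cv2.minAreaRect(X[:,:2].astype(np.float32)); m=np.median(X,0)
    print(name,len(X),'med',m.round(1),'rect',np.round(c,1),np.round(s,1),round(a,1),'zmax',np.percentile(X[:,2],[2,50,98]).round(1))
for n,a in dict(table=(300,330,180,200,-50,50),canL=(120,155,247,280,35,80),canR=(383,418,256,288,35,80),stick=(235,300,225,248,4,30),short=(185,222,220,256,8,60),long=(312,360,216,254,8,60),base=(376,428,180,213,22,80),rack=(106,212,168,202,14,34),tray=(226,330,112,178,14,40),ptray=(354,444,160,232,11,30),r1=(106,135,168,200,40,80),r2=(155,182,168,200,40,80),needle=(236,300,120,145,8,18)).items(): box(P,*a,n)
def crop(p,u0,u1,v0,v1,s=(266,300)): return cv2.resize(p[v0:v1,u0:u1],s,interpolation=cv2.INTER_CUBIC)
r1=np.hstack([crop(p,185,223,218,260),crop(p,315,358,212,260),crop(p,376,432,170,226)])
r2=np.hstack([crop(q,220,260,315,355),crop(q,373,413,175,210),crop(q,315,365,150,200)])
cv2.imwrite('pics/m.png',np.vstack([r1,r2])[:,:,::-1])
E
python3 m.py
```

```text
table 598 med [ 5.496e+02 -1.079e+02 -3.000e-01] rect [ 550.2 -108.9] [47.5 70.8] 1.8 zmax [-3.5 -0.3  3. ]
canL 220 med [368.6 289.3  49.7] rect [368.  290.2] [33. 35.] 1.3 zmax [42.7 49.7 53.9]
canR 216 med [ 359.  -296.9   53.8] rect [ 359.3 -298. ] [32.5 34.6] 74.4 zmax [44.2 53.8 57.5]
stick 247 med [433.6   2.2  10. ] rect [440.6  -2.8] [132.2  26.2] 82.0 zmax [ 5.3 10.  13.4]
short 467 med [424.5 148.9  23.3] rect [425.2 150. ] [44.7 54.8] 69.4 zmax [ 9.5 23.3 35.9]
long 658 med [ 437.9 -157.9   22.8] rect [ 439.5 -158.3] [55.  63.6] 10.0 zmax [ 9.1 22.8 36.8]
base 752 med [ 530.1 -308.    33. ] rect [ 532.4 -309.4] [49.9 90.5] 3.8 zmax [22.5 33.  44.6]
rack 801 med [543.  257.8  23.8] rect [551.5 258.7] [ 61.3 221.8] 1.1 zmax [14.4 23.8 29.8]
tray 814 med [675.3 -10.9  21.6] rect [653.5 -19.3] [104.7 210.1] 13.5 zmax [14.4 21.6 25.3]
ptray 1557 med [ 526.2 -306.    17.7] rect [ 534.8 -307.3] [130.4 171. ] 8.9 zmax [11.6 17.7 29.1]
r1 215 med [549.  338.5  55.5] rect [549.5 340.5] [33.2 36.3] 84.1 zmax [44.6 55.5 59.7]
r2 207 med [549.8 231.3  55.3] rect [551.7 232.2] [35.5 34.2] 0.7 zmax [47.7 55.3 59.4]
needle 335 med [683.2  10.5  13.5] rect [677.    2.3] [ 40.2 155.9] 13.0 zmax [ 8.3 13.5 17.4]
```

View pics/m.png

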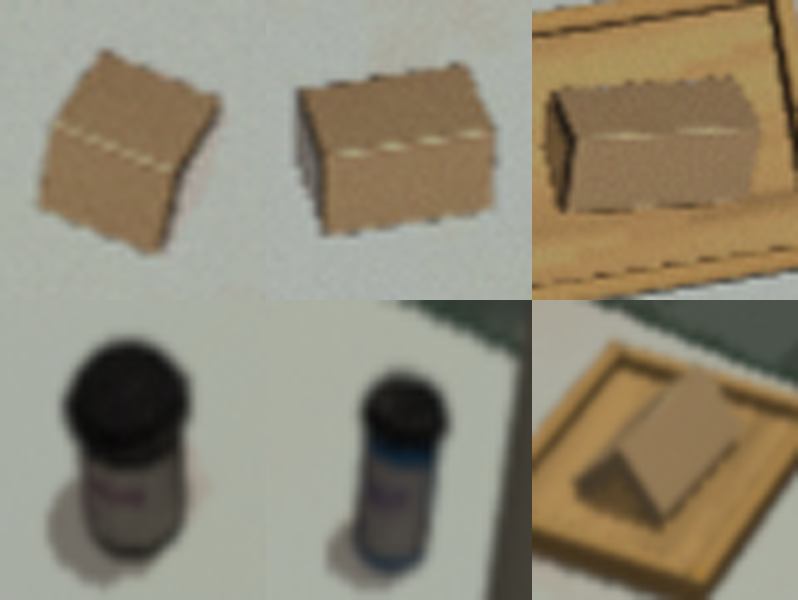

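Left canister is white and right is blue. The props' ridges show clearly. Next are precise fits.

```bash
cat > fit.py <<'E'
from h import *
from scipy.optimize import least_squares
def pts(P,u0,u1,v0,v1,z0,z1):
    X=P[v0:v1,u0:u1].reshape(-1,3); return X[(X[:,2]>z0)&(X[:,2]<z1)]
def roof(X,yaw0,zb,label):
    c0=np.median(X[:,:2],0)
    def r(a):
        e=np.array([np.cos(a[1]),np.sin(a[1])]); t=(X[:,:2]-c0)@e-a[0]
        return zb+37+a[2]-np.abs(t)-X[:,2]
    s=least_squares(r,[0,yaw0,0],loss='soft_l1',f_scale=2).x
    e=np.array([np.cos(s[1]),np.sin(s[1])]); n=np.array([-e[1],e[0]])
    g=np.abs(r(s))<6; w=(X[g,:2]-c0)@n; lo,hi=np.percentile(w,[1,99])
    c=c0+e*s[0]+n*(lo+hi)/2
    print(label,'c',c.round(1),'yaw',np.degrees(s[1]).round(1),'dz',s[2].round(1),'len',round(hi-lo,1),g.mean().round(2)); return c,s[1]
def line(X,label):
    m=X[:,:2].mean(0); u,_,vt=np.linalg.svd(X[:,:2]-m); d=vt[0]*np.sign(vt[0][1]); w=(X[:,:2]-m)@d; lo,hi=np.percentile(w,[1,99])
    print(label,(m+d*(lo+hi)/2).round(1),'yaw',np.degrees(np.arctan2(-d[0],d[1])).round(1),round(hi-lo,1))
def rect(X,label):
    c,s,a=cv2.minAreaRect(X[:,:2].astype(np.float32)); print(label,np.round(c,1),np.round(s,1),round(a,1))
E
python3 - <<'E'
from fit import *
p,P=cloud('top0'); hsv=cv2.cvtColor(p,cv2.COLOR_RGB2HSV)
roof(pts(P,185,222,220,256,8,60),-.37,0,'short')
roof(pts(P,312,360,216,254,8,60),.15,0,'long')
roof(pts(P,376,428,180,213,16,80),.05,8,'base')
# stick by colour
g=(hsv[...,0]>8)&(hsv[...,0]<30)&(hsv[...,1]>60)
def m(u0,u1,v0,v1,mask):
    k=np.zeros(g.shape,bool); k[v0:v1,u0:u1]=1; k&=mask&~np.isnan(P[...,2]); return P[k]
line(m(235,300,225,250,g),'stick')
green=(hsv[...,0]>55)&(hsv[...,0]<90)&(hsv[...,1]>100)
T=m(226,330,112,178,green|g); rect(T[T[:,2]>17],'tooltray rim')
line(m(236,310,120,145,g),'needle')
T=m(354,444,160,232,g); rect(T[(T[:,2]>13)&(T[:,2]<22)],'ptray')
T=m(106,212,168,202,g); rect(T[(T[:,2]>17)&(T[:,2]<32)],'rack')
for b in [(120,155,247,280,45,80),(383,418,256,288,49,80),(106,135,168,200,50,80),(155,182,168,200,50,80)]:
    c,r=cv2.minEnclosingCircle(pts(P,*b)[:,:2].astype(np.float32)); print('can',np.round(c,1),round(r,1))
E
```

```text
short c [425.1 149.7] yaw -20.6 dz -0.4 len 43.1 0.97
long c [ 439.6 -158.1] yaw 10.2 dz -0.6 len 61.9 0.98
base c [ 533.3 -309.1] yaw 4.5 dz -0.7 len 88.4 0.98
stick [434.3   2.2] yaw -9.2 122.5
tooltray rim [653.1 -18.1] [104.4 206.5] 13.5
needle [679.5  15.6] yaw 13.8 125.3
ptray [ 535.  -306.6] [130.1 169.4] 8.9
rack [551.5 258.8] [ 61.3 221.4] 1.1
can [368.2 290.5] 18.0
can [ 358.9 -298.3] 17.7
can [550.4 338.2] 19.3
can [550.7 232.7] 18.3
```

>>> arm_command(dr=[[0,0,-1],[0,0,-1],[0,0,-1],[0,0,-1],[0,0,-1],[0,0,-1],[0,0,-1],[0,0,-1],[0,0,-1],[0,0,-1],[0,0,-1],[0,0,-1]], slide=[[0,0,0],[0,0,0],[0,0,0],[0,0,0],[0,0,0],[0,0,0],[0,0,0],[0,0,0],[0,0,0],[0,0,0],[0,0,0],[0,0,0]], grip=[-1,-1,-1,-1,-1,-1,-1,-1,-1,-1,-1,-1], newtons=40)

```text
time_s: 1.3
tool_pos: [122.6, -536.0, 208.4]
tool_rot: [[0.141, 0.99, -0.0], [0.99, -0.141, 0.001], [0.001, -0.0, -1.0]]
ft_force: [-0.4, -1.0, -0.6]
grip_width: 85.3
grasp_force: 0.0
```

```bash
cat > to.py <<'E'
import sys
from h import *
# usage: to.py x y z yaw(deg, tool x axis heading): turn about tool z, then slide in the turned (or current) tool axes
x,y,z,a=map(float,sys.argv[1:5]); s=read_state(); R=s['tool_rot']; yaw=np.degrees(np.arctan2(R[1,0],R[0,0]))
k=lambda t:((t+90)%180)-90
d=np.array([x,y,z])-s['tool_pos']; dz=-np.radians(((a-yaw)+180)%360-180)/0.1
c,n=np.cos(np.radians(a)),np.sin(np.radians(a)); Rt=np.array([[c,n,0],[n,-c,0],[0,0,-1]])
print('t',round(s['time_s'],1),'pos',s['tool_pos'].round(1),'yaw',yaw.round(1),'tilt',R[:,2].round(3),'turn',dz.round(2),'slide now',(R.T@d/20).round(2),'after turn',(Rt.T@d/20).round(2),'w',round(s['grip_width'],1),'gf',round(s['grasp_force'],1),'F',s['ft_force'].round(1),'q',s['q'].round(2))
E
python3 to.py 359 -298 130 91
```

```text
t 1.3 pos [ 122.6 -536.   208.4] yaw 81.9 tilt [-0.     0.001 -1.   ] turn -1.59 slide now [13.45 10.02  3.93] after turn [11.69 12.03  3.92] w 85.3 gf 0.0 F [-0.4 -1.  -0.6] q [-1.35  0.09  0.18  1.66  0.    0.37]
```

>>> arm_command(dr=[[0,0,-0.8],[0,0,-0.8],[0,0,0],[0,0,0],[0,0,0],[0,0,0],[0,0,0],[0,0,0],[0,0,0],[0,0,0],[0,0,0],[0,0,0]], slide=[[0,0,0],[0,0,0],[1,1,0],[1,1,0],[1,1,0],[1,1,0],[1,1,0],[1,1,0],[1,1,0],[1,1,0],[1,1,1],[1,1,1]], grip=[-1,-1,-1,-1,-1,-1,-1,-1,-1,-1,-1,-1])

```text
time_s: 2.5
tool_pos: [320.6, -332.6, 168.5]
tool_rot: [[-0.014, 1.0, 0.001], [1.0, 0.014, -0.001], [-0.001, 0.001, -1.0]]
ft_force: [0.4, 0.2, -0.6]
grip_width: 85.2
grasp_force: 0.0
```

```bash
python3 to.py 359 -298 44 91
```

```text
t 2.5 pos [ 320.6 -332.6  168.5] yaw 90.8 tilt [ 0.001 -0.001 -1.   ] turn -0.04 slide now [1.71 1.94 6.23] after turn [1.7  1.95 6.23] w 85.2 gf 0.0 F [ 0.4  0.2 -0.6] q [-0.8  -0.14 -0.12  1.59  0.    0.75]
```

>>> arm_command(dr=[[0,0,0],[0,0,0],[0,0,0],[0,0,0],[0,0,0],[0,0,0],[0,0,0],[0,0,0],[0,0,0],[0,0,0],[0,0,0],[0,0,0]], slide=[[0.85,0.97,0.3],[0.85,0.97,0.3],[0,0,1],[0,0,1],[0,0,1],[0,0,1],[0,0,1],[0,0,0.6],[0,0,0],[0,0,0],[0,0,0],[0,0,0]], grip=[-1,-1,-1,-1,-1,-1,-1,-1,0,0,1,1])

```text
time_s: 3.7
tool_pos: [358.5, -299.2, 45.9]
tool_rot: [[-0.014, 1.0, 0.001], [1.0, 0.014, -0.001], [-0.001, 0.001, -1.0]]
ft_force: [0.4, 0.9, 0.6]
grip_width: 28.2
grasp_force: 0.0
```

>>> arm_command(dr=[[0,0,0],[0,0,0],[0,0,0],[0,0,0],[0,0,0],[0,0,0]], slide=[[0,0,0],[0,0,0],[0,0,0],[0,0,0],[0,0,0],[0,0,0]], grip=[1,1,1,1,1,1])

```text
time_s: 4.3
tool_pos: [358.1, -298.8, 44.9]
tool_rot: [[-0.014, 1.0, -0.0], [1.0, 0.014, 0.0], [0.0, -0.0, -1.0]]
ft_force: [-0.9, 0.0, -0.3]
grip_width: 0.0
grasp_force: 0.0
```

```bash
python3 to.py 553 177.8 140 91; python3 -c "
from h import *
snap('wrist','w1')"
```

```text
t 4.3 pos [ 358.1 -298.8   44.9] yaw 90.8 tilt [-0.  0. -1.] turn -0.03 slide now [23.69 10.08 -4.76] after turn [23.66 10.16 -4.76] w 0.0 gf 0.0 F [-0.9  0.  -0.3] q [-0.7  -0.11 -0.34  1.35  0.    0.86]
```

View pics/w1.png

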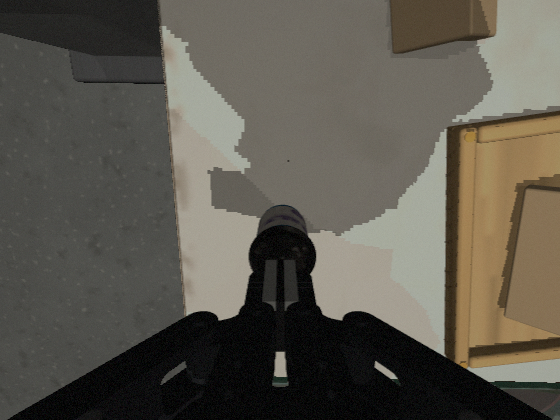

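The wrist view shows the fingers shut, with the canister standing just beyond them (lid around (283,245)), on the +y side. I'll measure where it is.

```bash
python3 - <<'E'
from fit import *
snap('top','top1'); snap('scene','scene1')
p,P=cloud('top1'); q,Q=cloud('scene1'); w,W=cloud('w1')
for n,A in (('top',P),('scene',Q),('wrist',W)):
    for lo,hi in ((49,58),):
        k=(A[...,2]>lo)&(A[...,2]<hi)&(abs(A[...,0]-359)<35)&(abs(A[...,1]+285)<45)
        X=A[k]; print(n,len(X),X.min(0).round(1) if len(X) else '',X.max(0).round(1) if len(X) else '', np.median(X,0).round(1))
z,Z=cloud('top0');a,A0=cloud('scene0')
k=(A0[...,2]>49)&(A0[...,2]<58)&(abs(A0[...,0]-359)<35)&(abs(A0[...,1]+295)<45);X=A0[k];print('scene0',X.min(0),X.max(0))
s=np.hstack([cv2.resize(p[240:300,360:440],(400,300)),cv2.resize(q[150:240,340:460],(400,300))])
cv2.imwrite('pics/c1.png',s[:,:,::-1])
E
```

```text
top 104 [ 341.8 -305.4   49. ] [ 376.5 -282.4   57.6] [ 359.  -291.4   54. ]
scene 90 [ 342.3 -314.5   49.1] [ 375.  -280.6   57.7] [ 357.7 -294.3   54.1]
wrist 2134 [ 340.7 -306.2   49. ] [ 376.1 -280.1   57.9] [ 358.7 -290.8   54.4]
scene0 [ 340.12736148 -313.92529623   49.0625474 ] [ 375.33007491 -278.20270553   57.91182143]
```

View pics/c1.png

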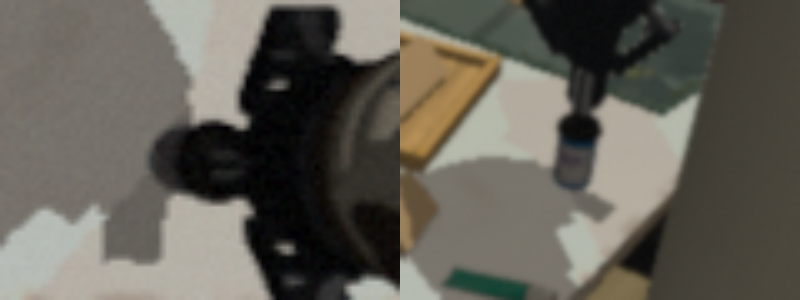

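The canister has not moved and the shut fingers appear to be above or behind the lid. I'll find the real fingertip position from depth.

```bash
python3 - <<'E'
from fit import *
import plant
print([ (n,getattr(plant,n)) for n in dir(plant) if 'tip' in n.lower()], read_state().keys(), get_calibration('wrist')['T'].round(2))
w,W=cloud('w1')
for v in range(225,345,10): print(v,[tuple(W[v,u].round(0)) for u in (268,282,296)])
p,P=cloud('top1')
k=(abs(P[...,0]-358)<12)&(abs(P[...,1]+298)<60)&(P[...,2]>30)
vs,us=np.where(k)
for v in sorted(set(vs)):
    if v%3==0: print(v,[(u,int(P[v,u,1]),int(P[v,u,2])) for u in us[vs==v]])
E
```

```text
[('tcp_to_tips', 17.0)] dict_keys(['time_s', 'q', 'qvel', 'joint_torque', 'tool_pos', 'tool_rot', 'ft_force', 'torque', 'grasp_force', 'grip_width']) [[ 1.0000e+00 -1.0000e-02 -1.0000e-02  3.5624e+02]
 [ 1.0000e-02  9.5000e-01  3.1000e-01 -2.1977e+02]
 [ 0.0000e+00 -3.1000e-01  9.5000e-01  2.1011e+02]
 [ 0.0000e+00  0.0000e+00  0.0000e+00  1.0000e+00]]
225 [(np.float64(351.0), np.float64(-284.0), np.float64(38.0)), (np.float64(358.0), np.float64(-280.0), np.float64(48.0)), (np.float64(366.0), np.float64(-285.0), np.float64(36.0))]
235 [(np.float64(351.0), np.float64(-284.0), np.float64(52.0)), (np.float64(358.0), np.float64(-282.0), np.float64(56.0)), (np.float64(366.0), np.float64(-284.0), np.float64(52.0))]
245 [(np.float64(351.0), np.float64(-289.0), np.float64(54.0)), (np.float64(358.0), np.float64(-289.0), np.float64(54.0)), (np.float64(365.0), np.float64(-288.0), np.float64(55.0))]
255 [(np.float64(351.0), np.float64(-294.0), np.float64(54.0)), (np.float64(359.0), np.float64(-294.0), np.float64(55.0)), (np.float64(366.0), np.float64(-294.0), np.float64(54.0))]
265 [(np.float64(
[... 22532 characters left out ...]
 (np.int64(535), -252, 548), (np.int64(536), -254, 547), (np.int64(537), -255, 547), (np.int64(538), -255, 548), (np.int64(539), -256, 548), (np.int64(540), -256, 549), (np.int64(541), -268, 534), (np.int64(542), -267, 535), (np.int64(543), -269, 535), (np.int64(544), -268, 537), (np.int64(545), -269, 537), (np.int64(546), -271, 535), (np.int64(547), -271, 537), (np.int64(548), -272, 537), (np.int64(549), -273, 537), (np.int64(550), -273, 538), (np.int64(551), -275, 537), (np.int64(552), -275, 538), (np.int64(553), -276, 538), (np.int64(554), -276, 540), (np.int64(555), -277, 538), (np.int64(556), -277, 540), (np.int64(557), -278, 541), (np.int64(558), -280, 539), (np.int64(559), -279, 541)]
```

Both depth cameras put the shut fingertips at about z = 74 while the TCP reads 45. That is about 29 mm above the TCP, not the stated 17 mm below it. I'll open to about 50 mm and measure the tips again before going lower.

>>> arm_command(dr=[[0,0,0],[0,0,0],[0,0,0],[0,0,0],[0,0,0],[0,0,0]], slide=[[0,0,0],[0,0,0],[0,0,0],[0,0,0],[0,0,0],[0,0,0]], grip=[-0.2,-0.2,-0.2,-0.2,-0.2,-0.2])

```text
time_s: 5.05
tool_pos: [358.1, -298.8, 44.9]
tool_rot: [[-0.014, 1.0, -0.0], [1.0, 0.014, 0.0], [0.0, -0.0, -1.0]]
ft_force: [-0.5, -0.2, 0.9]
grip_width: 50.9
grasp_force: 0.0
```

```bash
cat > tip.py <<'E'
from fit import *
import sys
f=sys.argv[1]; snap('wrist',f); s=read_state(); w,W=cloud(f); R=s['tool_rot']; L=(W-s['tool_pos'])@R   # tool frame
k=(abs(L[...,0])<13)&(abs(L[...,1])<60)&(L[...,2]<10)&(L[...,2]>-120)&(w.max(-1)<70)
X=L[k]; 
for a,b in ((-60,0),(0,60)):
    Y=X[(X[:,1]>a)&(X[:,1]<b)]
    t=Y[Y[:,2]>np.percentile(Y[:,2],97)-6]; print(len(Y),'tip tool frame: x',np.percentile(Y[:,0],[1,99]).round(1),'y',np.percentile(t[:,1],[2,98]).round(1),'z',np.percentile(Y[:,2],[50,97,99.5]).round(1))
print(s['tool_pos'].round(1),s['grip_width'])
E
python3 tip.py w2
```

```text
16420 tip tool frame: x [-11.1  12.6] y [-16.2  -0.5] z [-82.5  -9.4  -4.9]
16632 tip tool frame: x [-11.   12.6] y [ 0. 17.] z [-82.7  -9.4  -4.9]
[ 358.1 -298.8   44.9] 51.28535099198488
```

View pics/w2.png

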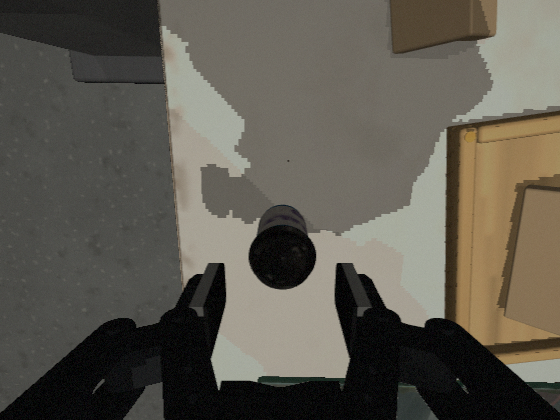

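The open fingers' tips are at (208,266) and (352,266), to either side of and above the lid at (282,260). I'll read their depth.

```bash
python3 - <<'E'
from fit import *
w,W=cloud('w2')
for v in (264,267,270,276,290): print(v,[tuple(W[v,u].round(0).astype(int)) if not np.isnan(W[v,u,0]) else None for u in (198,207,215,345,352,360)])
s=read_state(); print(get_calibration('wrist')['T'][:3,3]-s['tool_pos'])
E
```

```text
264 [(np.int64(301), np.int64(-328), np.int64(0)), (np.int64(325), np.int64(-288), np.int64(77)), (np.int64(329), np.int64(-289), np.int64(76)), (np.int64(386), np.int64(-288), np.int64(76)), (np.int64(389), np.int64(-288), np.int64(76)), (np.int64(414), np.int64(-326), np.int64(0))]
267 [(np.int64(301), np.int64(-330), np.int64(0)), (np.int64(326), np.int64(-289), np.int64(78)), (np.int64(329), np.int64(-289), np.int64(79)), (np.int64(386), np.int64(-288), np.int64(79)), (np.int64(389), np.int64(-288), np.int64(78)), (np.int64(414), np.int64(-329), np.int64(0))]
270 [(np.int64(301), np.int64(-332), np.int64(1)), (np.int64(326), np.int64(-289), np.int64(82)), (np.int64(330), np.int64(-289), np.int64(82)), (np.int64(385), np.int64(-288), np.int64(81)), (np.int64(388), np.int64(-288), np.int64(82)), (np.int64(414), np.int64(-331), np.int64(0))]
276 [(np.int64(322), np.int64(-293), np.int64(80)), (np.int64(327), np.int64(-289), np.int64(87)), (np.int64(331), np.int64(-289), np.int64(87)), (np.int64(384), np.int64(-288), np.int64(87)), (np.int64(387), np.int64(-287), np.int64(88)), (np.int64(392), np.int64(-292), np.int64(80))]
290 [(np.int64(326), np.int64(-289), np.int64(97)), (np.int64(329), np.int64(-289), np.int64(96)), (np.int64(332), np.int64(-292), np.int64(93)), (np.int64(383), np.int64(-290), np.int64(95)), (np.int64(385), np.int64(-288), np.int64(97)), (np.int64(388), np.int64(-288), np.int64(98))]
[ -1.85367689  79.07376807 165.2586288 ]
```

Tips stand 30 mm above the reported TCP, so I'll work with tip_z = tool_z + 30. For the lid grasp, tip 32 means tool_z 2.

>>> arm_command(dr=[[0,0,0],[0,0,0],[0,0,0],[0,0,0],[0,0,0],[0,0,0],[0,0,0],[0,0,0],[0,0,0],[0,0,0]], slide=[[0.02,0.05,0.5],[0,0,0.5],[0,0,0.5],[0,0,0.6],[0,0,0],[0,0,0],[0,0,0],[0,0,0],[0,0,0],[0,0,0]], grip=[-0.2,-0.2,-0.2,-0.2,-0.2,0.3,0.3,0.3,0.3,0.3], newtons=40)

```text
time_s: 6.1
tool_pos: [359.2, -298.5, 3.1]
tool_rot: [[-0.014, 1.0, 0.0], [1.0, 0.014, -0.0], [-0.0, 0.0, -1.0]]
ft_force: [-0.4, 0.6, 0.9]
grip_width: 31.7
grasp_force: 39.6
```

```bash
python3 to.py 553 177.8 90 91
```

```text
t 6.1 pos [ 359.2 -298.5    3.1] yaw 90.8 tilt [ 0. -0. -1.] turn -0.03 slide now [23.68 10.02 -4.35] after turn [23.64 10.1  -4.34] w 31.7 gf 39.6 F [-0.4  0.6  0.9] q [-0.69 -0.09 -0.4   1.26 -0.    0.86]
```

>>> arm_command(dr=[[0,0,0],[0,0,0],[0,0,0],[0,0,0],[0,0,0],[0,0,0],[0,0,0],[0,0,0],[0,0,0],[0,0,0],[0,0,0],[0,0,0]], slide=[[0,0,-0.5],[0,0,-1],[0,0,-1],[0,0,-1],[0.5,0.2,-0.8],[1,0.4,0],[1,0.4,0],[1,0.4,0],[1,0.4,0],[1,0.4,0],[1,0.4,0],[1,0.4,0]], grip=[0.3,0.3,0.3,0.3,0.3,0.3,0.3,0.3,0.3,0.3,0.3,0.3])

```text
time_s: 7.3
tool_pos: [417.4, -146.8, 89.8]
tool_rot: [[-0.014, 1.0, 0.001], [1.0, 0.014, -0.0], [-0.0, 0.001, -1.0]]
ft_force: [0.5, -0.2, 0.1]
grip_width: 32.1
grasp_force: 39.6
```

>>> arm_command(dr=[[0,0,0],[0,0,0],[0,0,0],[0,0,0],[0,0,0],[0,0,0],[0,0,0],[0,0,0],[0,0,0],[0,0,0],[0,0,0],[0,0,0]], slide=[[1,0.4,0],[1,0.4,0],[1,0.4,0],[1,0.4,0],[1,0.4,0],[1,0.4,0],[1,0.4,0],[1,0.4,0],[1,0.4,0],[1,0.4,0],[1,0.4,0],[1,0.4,0]], grip=[0.3,0.3,0.3,0.3,0.3,0.3,0.3,0.3,0.3,0.3,0.3,0.3])

```text
time_s: 8.5
tool_pos: [510.0, 94.6, 89.7]
tool_rot: [[-0.014, 1.0, 0.001], [1.0, 0.014, 0.0], [0.0, 0.001, -1.0]]
ft_force: [-0.1, -0.3, 0.1]
grip_width: 32.0
grasp_force: 39.6
```

```bash
python3 to.py 553 177.8 90 91;python3 - <<'E'
from h import *
snap('wrist','w3'); snap('scene','s3')
a=cv2.imread('pics/w3.png'); b=cv2.imread('pics/s3.png')
cv2.imwrite('pics/c3.png',np.hstack([cv2.resize(a,(400,300)),cv2.resize(b[140:350,120:400],(400,300))]))
E
```

```text
t 8.5 pos [510.   94.6  89.7] yaw 90.8 tilt [ 0.001  0.    -1.   ] turn -0.03 slide now [ 4.13  2.21 -0.01] after turn [ 4.12  2.22 -0.01] w 32.0 gf 39.6 F [-0.1 -0.3  0.1] q [ 0.18 -0.   -0.14  1.43 -0.    1.74]
```

View pics/c3.png

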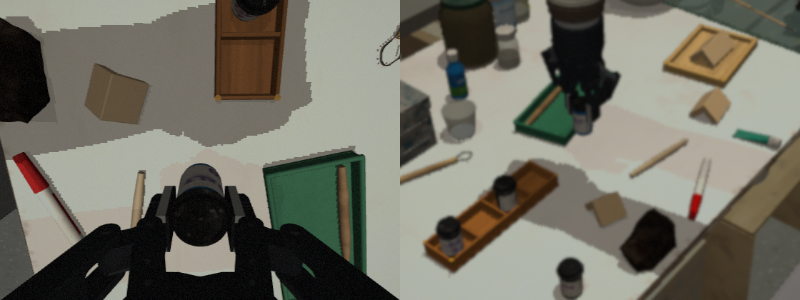

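The canister hangs upright in the fingers and the near rack bay is free ahead. Going in.

>>> arm_command(dr=[[0,0,0],[0,0,0],[0,0,0],[0,0,0],[0,0,0],[0,0,0],[0,0,0],[0,0,0],[0,0,0],[0,0,0],[0,0,0],[0,0,0]], slide=[[0.8,0.45,0],[0.8,0.45,0],[0.8,0.45,0],[0.8,0.45,0],[0.8,0.4,0],[0.1,0.05,0],[0,0,0.8],[0,0,0.8],[0,0,0.8],[0,0,0.8],[0,0,0.5],[0,0,0.2]], grip=[0.3,0.3,0.3,0.3,0.3,0.3,0.3,0.3,0.3,0.3,0.3,0.3])

```text
time_s: 9.8
tool_pos: [553.0, 176.0, 9.9]
tool_rot: [[-0.014, 1.0, -0.001], [1.0, 0.014, -0.0], [-0.0, -0.001, -1.0]]
ft_force: [-0.2, -0.2, -0.8]
grip_width: 32.2
grasp_force: 39.7
```

>>> arm_command(dr=[[0,0,0],[0,0,0]], slide=[[0,0,0.1],[0,0,0]], grip=[0.3,0.3])

```text
time_s: 10.0
tool_pos: [553.7, 176.4, 9.3]
tool_rot: [[-0.014, 1.0, 0.0], [1.0, 0.014, 0.0], [0.0, 0.0, -1.0]]
ft_force: [-0.3, 0.6, 0.2]
grip_width: 32.1
grasp_force: 39.7
```

```bash
python3 to.py 553 177.8 7.6 91; python3 -c "
from h import *
snap('wrist','w4')"
```

```text
t 10.0 pos [553.7 176.4   9.3] yaw 90.8 tilt [ 0.  0. -1.] turn -0.04 slide now [ 0.07 -0.03  0.08] after turn [ 0.07 -0.03  0.08] w 32.1 gf 39.7 F [-0.3  0.6  0.2] q [ 0.31  0.18 -0.11  1.28 -0.    1.87]
```

View pics/w4.png

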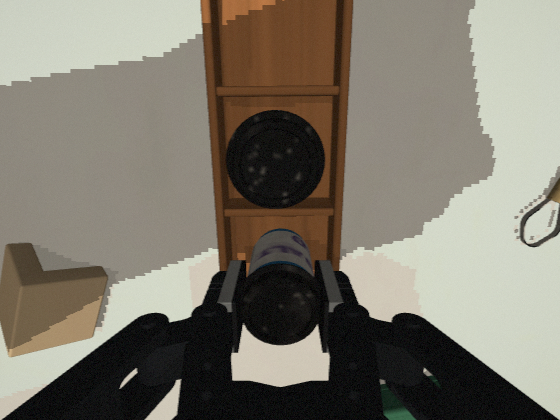

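The canister is over the bay, clear of the walls. I'll lower it to the floor and release.

>>> arm_command(dr=[[0,0,0],[0,0,0],[0,0,0]], slide=[[0,0,0.05],[0,0,0.03],[0,0,0]], grip=[0.3,0.3,0.3])

```text
time_s: 10.35
tool_pos: [553.5, 176.4, 7.4]
tool_rot: [[-0.014, 1.0, 0.0], [1.0, 0.014, 0.0], [0.0, 0.0, -1.0]]
ft_force: [0.3, -0.4, -1.0]
grip_width: 31.8
grasp_force: 39.7
```

>>> arm_command(dr=[[0,0,0],[0,0,0],[0,0,0],[0,0,0],[0,0,0],[0,0,0],[0,0,0],[0,0,0],[0,0,0],[0,0,0],[0,0,0],[0,0,0]], slide=[[0,0,0],[0,0,0],[0,0,0],[0,0,0],[0,0,0],[0,0,-0.5],[0,0,-1],[0,0,-1],[0,0,-1],[0.6,-1,0],[0.6,-1,0],[0.6,-1,0]], grip=[-0.2,-0.2,-0.2,-0.2,-0.2,-0.2,-0.2,-0.2,-0.2,-0.2,-0.2,-0.2])

```text
time_s: 11.55
tool_pos: [492.5, 211.8, 78.3]
tool_rot: [[-0.013, 1.0, 0.001], [1.0, 0.013, 0.0], [0.0, 0.001, -1.0]]
ft_force: [-0.9, 0.1, -0.5]
grip_width: 51.0
grasp_force: 0.0
```

>>> arm_command(dr=[[0,0,0],[0,0,0],[0,0,0],[0,0,0],[0,0,0],[0,0,0],[0,0,0]], slide=[[0.6,-1,0],[0.6,-1,0],[0.6,-1,0],[0.6,-1,0],[0.6,-1,0],[0.6,-1,0],[0,0,0]], grip=[-0.2,-0.2,-0.2,-0.2,-0.2,-0.2,-0.2])

```text
time_s: 12.25
tool_pos: [370.5, 282.8, 78.3]
tool_rot: [[-0.016, 1.0, 0.0], [1.0, 0.016, 0.001], [0.001, 0.0, -1.0]]
ft_force: [-0.4, -0.4, -0.5]
grip_width: 51.3
grasp_force: 0.0
```

```bash
python3 to.py 368.4 290.3 -2 91; python3 - <<'E'
from fit import *
snap('wrist','w5'); snap('top','t5')
for f in ('w5','t5'):
    p,P=cloud(f)
    for z0,c in ((45,(368,290)),(50,(553,177))):
        k=(P[...,2]>z0)&(P[...,2]<63)&(abs(P[...,0]-c[0])<22)&(abs(P[...,1]-c[1])<22); X=P[k]
        if len(X)>20: cc,r=cv2.minEnclosingCircle(X[:,:2].astype(np.float32)); print(f,np.round(cc,1),round(r,1),np.percentile(X[:,2],[50,98]).round(1))
E
```

```text
t 12.2 pos [370.5 282.8  78.3] yaw 90.9 tilt [ 0.     0.001 -1.   ] turn -0.01 slide now [ 0.37 -0.1   4.02] after turn [ 0.38 -0.1   4.02] w 51.3 gf 0.0 F [-0.4 -0.4 -0.5] q [ 0.65 -0.12 -0.28  1.41  0.    2.21]
w5 [366.9 292.1] 18.4 [50.2 52.5]
w5 [552.8 179.5] 17.3 [58.3 60.5]
t5 [368.9 290.5] 19.0 [50.  53.5]
t5 [553.6 175.4] 18.0 [58.1 62. ]
```

The blue canister stands in its bay with its top near 60. Next the white one.

>>> arm_command(dr=[[0,0,0],[0,0,0],[0,0,0],[0,0,0],[0,0,0],[0,0,0],[0,0,0],[0,0,0],[0,0,0],[0,0,0],[0,0,0]], slide=[[0.4,-0.1,0],[0,0,0.9],[0,0,0.9],[0,0,0.9],[0,0,0.8],[0,0,0.5],[0,0,0],[0,0,0],[0,0,0],[0,0,0],[0,0,0]], grip=[-0.2,-0.2,-0.2,-0.2,-0.2,-0.2,-0.2,0.3,0.3,0.3,0.3])

```text
time_s: 13.45
tool_pos: [370.4, 290.1, -1.9]
tool_rot: [[-0.014, 1.0, 0.001], [1.0, 0.014, 0.001], [0.001, 0.001, -1.0]]
ft_force: [0.7, -0.5, 3.1]
grip_width: 33.0
grasp_force: 39.8
```

```bash
python3 to.py 551 285.8 90 91
```

```text
t 13.4 pos [370.4 290.1  -1.9] yaw 90.8 tilt [ 0.001  0.001 -1.   ] turn -0.04 slide now [-0.34  9.03 -4.58] after turn [-0.37  9.03 -4.59] w 33.0 gf 39.8 F [ 0.7 -0.5  3.1] q [ 0.66 -0.08 -0.4   1.25 -0.    2.22]
```

>>> arm_command(dr=[[0,0,0],[0,0,0],[0,0,0],[0,0,0],[0,0,0],[0,0,0],[0,0,0],[0,0,0],[0,0,0],[0,0,0],[0,0,0],[0,0,0]], slide=[[0,0,-0.6],[0,0,-1],[0,0,-1],[0,0,-1],[0,0,-1],[0,1,0],[0,1,0],[0,1,0],[0,1,0],[0,1,0],[0,1,0],[0,1,0]], grip=[0.3,0.3,0.3,0.3,0.3,0.3,0.3,0.3,0.3,0.3,0.3,0.3])

```text
time_s: 14.65
tool_pos: [510.7, 291.7, 90.1]
tool_rot: [[-0.014, 1.0, 0.0], [1.0, 0.014, 0.0], [0.0, 0.0, -1.0]]
ft_force: [0.4, 0.3, -0.3]
grip_width: 33.1
grasp_force: 39.7
```

>>> arm_command(dr=[[0,0,0],[0,0,0],[0,0,0]], slide=[[-0.2,1,0],[-0.2,1,0],[0,0,0]], grip=[0.3,0.3,0.3])

```text
time_s: 14.95
tool_pos: [551.6, 283.7, 89.5]
tool_rot: [[-0.013, 1.0, 0.0], [1.0, 0.013, -0.0], [-0.0, 0.0, -1.0]]
ft_force: [-1.4, -0.3, -0.2]
grip_width: 33.0
grasp_force: 39.8
```

```bash
python3 to.py 551 285.8 2.6 91
```

```text
t 14.9 pos [551.6 283.7  89.5] yaw 90.7 tilt [ 0. -0. -1.] turn -0.05 slide now [ 0.1  -0.03  4.35] after turn [ 0.1  -0.03  4.35] w 33.0 gf 39.8 F [-1.4 -0.3 -0.2] q [ 0.48  0.24  0.12  1.45 -0.    2.03]
```

>>> arm_command(dr=[[0,0,0],[0,0,0],[0,0,0],[0,0,0],[0,0,0],[0,0,0],[0,0,0],[0,0,0]], slide=[[0.1,0,0.5],[0,0,0.9],[0,0,0.9],[0,0,0.9],[0,0,0.8],[0,0,0.25],[0,0,0.1],[0,0,0]], grip=[0.3,0.3,0.3,0.3,0.3,0.3,0.3,0.3])

```text
time_s: 15.75
tool_pos: [549.9, 286.5, 2.8]
tool_rot: [[-0.014, 1.0, 0.001], [1.0, 0.014, 0.0], [0.0, 0.001, -1.0]]
ft_force: [-0.3, -0.0, -0.5]
grip_width: 33.3
grasp_force: 39.8
```

>>> arm_command(dr=[[0,0,0],[0,0,0],[0,0,0],[0,0,0],[0,0,0],[0,0,0],[0,0,0],[0,0,0],[0,0,0],[0,0,0],[0,0,0]], slide=[[0,0,0],[0,0,0],[0,0,0],[0,0,0],[0,0,0],[0,0,-0.5],[0,0,-1],[0,0,-1],[0,0,-1],[0,0,-0.5],[0,0,0]], grip=[-0.2,-0.2,-0.2,-0.2,-0.2,-0.2,-0.2,-0.2,-0.2,-0.2,-0.2])

```text
time_s: 16.85
tool_pos: [550.8, 286.8, 84.3]
tool_rot: [[-0.014, 1.0, 0.003], [1.0, 0.014, 0.001], [0.001, 0.003, -1.0]]
ft_force: [0.1, 0.5, -0.1]
grip_width: 51.4
grasp_force: 0.0
```

```bash
python3 - <<'E'
from fit import *
snap('wrist','w6'); snap('top','t6')
for f in ('w6','t6'):
    p,P=cloud(f)
    for c in ((551,284),(553,177)):
        k=(P[...,2]>50)&(P[...,2]<63)&(abs(P[...,0]-c[0])<22)&(abs(P[...,1]-c[1])<22); X=P[k]
        if len(X)>20: cc,r=cv2.minEnclosingCircle(X[:,:2].astype(np.float32)); print(f,np.round(cc,1),round(r,1),np.percentile(X[:,2],[50,98]).round(1))
p,P=cloud('t6'); hsv=cv2.cvtColor(p,cv2.COLOR_RGB2HSV); g=(hsv[...,0]>8)&(hsv[...,0]<30)&(hsv[...,1]>60)
k=np.zeros(g.shape,bool); k[225:250,235:300]=1; line(P[k&g&~np.isnan(P[...,2])],'stick')
p,P=cloud('scene0'); hsv=cv2.cvtColor(p,cv2.COLOR_RGB2HSV); g=(hsv[...,0]>8)&(hsv[...,0]<30)&(hsv[...,1]>60)
k=(abs(P[...,0]-434)<35)&(abs(P[...,1]-2)<80)&(P[...,2]>4)&(P[...,2]<16);line(P[k],'stick scene')
E
python3 to.py 434 2.5 50 80.8
```

```text
w6 [546.8 289.2] 17.8 [54.3 56.5]
w6 [552.6 177.4] 18.0 [58.  60.5]
t6 [547.1 286.1] 17.6 [54.2 58.5]
t6 [553.8 175.5] 17.9 [58.2 62.4]
stick [434.2   2.2] yaw -9.2 122.3
stick scene [432.7   3.8] yaw -8.9 126.9
t 16.9 pos [549.8 286.2  81.8] yaw 90.8 tilt [-0. -0. -1.] turn 1.74 slide now [-14.1   -5.99   1.59] after turn [-14.93  -3.45   1.59] w 51.4 gf 0.0 F [ 0.2  0.2 -1. ] q [0.48 0.24 0.11 1.44 0.   2.04]
```

>>> arm_command(dr=[[0,0,0.9],[0,0,0.85],[0,0,0],[0,0,0],[0,0,0],[0,0,0],[0,0,0],[0,0,0],[0,0,0],[0,0,0],[0,0,0],[0,0,0]], slide=[[0,0,0],[0,0,0],[-1,-0.25,0],[-1,-0.25,0],[-1,-0.25,0],[-1,-0.25,0],[-1,-0.25,0],[-1,-0.25,0],[-1,-0.25,0],[-1,-0.25,0],[-1,-0.25,0],[-1,-0.25,0]], grip=[-0.2,-0.2,-0.2,-0.2,-0.2,-0.2,-0.2,-0.2,-0.2,-0.2,-0.2,-0.2])

```text
time_s: 18.15
tool_pos: [467.4, 96.1, 81.0]
tool_rot: [[0.16, 0.987, -0.002], [0.987, -0.16, -0.0], [-0.001, -0.002, -1.0]]
ft_force: [0.6, 0.2, 0.1]
grip_width: 51.3
grasp_force: 0.0
```

>>> arm_command(dr=[[0,0,0],[0,0,0],[0,0,0],[0,0,0],[0,0,0],[0,0,0]], slide=[[-1,-0.2,0],[-1,-0.2,0],[-1,-0.2,0],[-1,-0.2,0],[-0.8,-0.1,0],[0,0,0]], grip=[-0.2,-0.2,-0.2,-0.2,-0.2,-0.2])

```text
time_s: 18.75
tool_pos: [434.3, 3.8, 81.3]
tool_rot: [[0.162, 0.987, -0.002], [0.987, -0.162, -0.0], [-0.001, -0.002, -1.0]]
ft_force: [0.9, -0.5, -0.4]
grip_width: 51.1
grasp_force: 0.0
```

```bash
python3 to.py 434 2.5 -26 80.8; python3 - <<'E'
from fit import *
snap('wrist','w7'); p,P=cloud('w7')
k=(abs(P[...,0]-434)<40)&(abs(P[...,1]-2)<80)&(P[...,2]>5)&(P[...,2]<16); line(P[k],'stick wrist')
E
```

```text
t 18.8 pos [434.3   3.8  81.3] yaw 80.7 tilt [-0.002 -0.    -1.   ] turn -0.02 slide now [-0.07  0.    5.36] after turn [-0.07 -0.01  5.36] w 51.1 gf 0.0 F [ 0.9 -0.5 -0.4] q [ 0.01 -0.2  -0.34  1.43 -0.    1.74]
stick wrist [433.4   3.2] yaw -9.3 125.4
```

>>> arm_command(dr=[[0,0,0],[0,0,0],[0,0,0],[0,0,0],[0,0,0],[0,0,0],[0,0,0],[0,0,0],[0,0,0],[0,0,0],[0,0,0],[0,0,0]], slide=[[0,0,1],[0,0,1],[0,0,1],[0,0,1],[0,0,0.6],[0,0,0.4],[0,0,0.2],[0,0,0.1],[0,0,0],[0,0,0],[0,0,0],[0,0,0]], grip=[-0.2,-0.2,-0.2,-0.2,-0.2,-0.2,-0.2,-0.2,-0.2,0.8,0.8,0.8])

```text
time_s: 20.0
tool_pos: [436.3, 5.1, -21.9]
tool_rot: [[0.16, 0.987, 0.002], [0.987, -0.16, 0.0], [0.001, 0.002, -1.0]]
ft_force: [-0.0, 0.4, 3.4]
grip_width: 10.1
grasp_force: 39.9
```

>>> arm_command(dr=[[0,0,0],[0,0,0],[0,0,0]], slide=[[0,0,0],[0,0,0],[0,0,0]], grip=[0.8,0.8,0.8])

```text
time_s: 20.3
tool_pos: [436.3, 5.1, -22.0]
tool_rot: [[0.16, 0.987, 0.002], [0.987, -0.16, 0.0], [0.001, 0.002, -1.0]]
ft_force: [-3.7, 0.1, 11.4]
grip_width: 10.6
grasp_force: 42.8
```

```bash
python3 to.py 643.4 -20.4 30 103.5
```

```text
t 20.3 pos [436.3   5.1 -22. ] yaw 80.8 tilt [ 0.002  0.    -1.   ] turn -3.97 slide now [ 0.4  10.43 -2.57] after turn [-3.66  9.77 -2.6 ] w 10.6 gf 42.8 F [-3.7  0.1 11.4] q [ 0.01 -0.15 -0.51  1.22  0.    1.74]
```

Grip at 10.6 mm, and an upward force of 11 N shows the tips bottomed on the bench. So with the fingers nearly shut, tips ≈ tool_z + 22. Lift, turn and carry.

>>> arm_command(dr=[[0,0,0],[0,0,0],[0,0,0],[0,0,-1],[0,0,-1],[0,0,-1],[0,0,-0.97],[0,0,0],[0,0,0],[0,0,0],[0,0,0],[0,0,0]], slide=[[0,0,-0.6],[0,0,-1],[0,0,-1],[0,0,0],[0,0,0],[0,0,0],[0,0,0],[-0.4,1,0],[-0.4,1,0],[-0.4,1,0],[-0.4,1,0],[-0.4,1,0]], grip=[0.8,0.8,0.8,0.8,0.8,0.8,0.8,0.8,0.8,0.8,0.8,0.8])

```text
time_s: 21.5
tool_pos: [543.0, -10.7, 29.1]
tool_rot: [[-0.234, 0.972, 0.001], [0.972, 0.234, -0.0], [-0.0, 0.001, -1.0]]
ft_force: [0.4, 0.0, -0.4]
grip_width: 10.2
grasp_force: 39.1
```

>>> arm_command(dr=[[0,0,0],[0,0,0],[0,0,0],[0,0,0],[0,0,0],[0,0,0]], slide=[[-0.4,1,0],[-0.4,1,0],[-0.4,1,0],[-0.4,1,0],[0,0.8,0],[0,0,0]], grip=[0.8,0.8,0.8,0.8,0.8,0.8])

```text
time_s: 22.1
tool_pos: [644.1, -19.0, 28.5]
tool_rot: [[-0.234, 0.972, 0.001], [0.972, 0.234, 0.0], [-0.0, 0.001, -1.0]]
ft_force: [-1.5, -0.8, -0.2]
grip_width: 10.1
grasp_force: 39.1
```

```bash
python3 to.py 643.4 -20.4 -17 103.5; python3 - <<'E'
from fit import *
snap('wrist','w8')
snap('scene','s8'); b=cv2.imread('pics/s8.png'); a=cv2.imread('pics/w8.png')
cv2.imwrite('pics/c8.png',np.hstack([cv2.resize(a,(400,300)),cv2.resize(b[120:300,140:380],(400,300))]))
E
```

```text
t 22.1 pos [644.1 -19.   28.5] yaw 103.5 tilt [ 0.001  0.    -1.   ] turn 0.0 slide now [-0.06 -0.05  2.27] after turn [-0.06 -0.05  2.27] w 10.1 gf 39.1 F [-1.5 -0.8 -0.2] q [-0.03  0.32  0.09  1.35  0.    1.31]
```

View pics/c8.png

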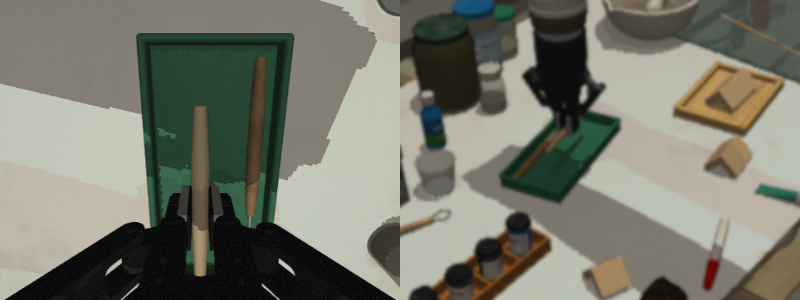

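The stick is held along the tray, left of the needle tool. Lower it and release with a small opening.

>>> arm_command(dr=[[0,0,0],[0,0,0],[0,0,0],[0,0,0],[0,0,0],[0,0,0]], slide=[[0,0,0.8],[0,0,0.7],[0,0,0.4],[0,0,0.2],[0,0,0.1],[0,0,0]], grip=[0.8,0.8,0.8,0.8,0.8,0.8])

```text
time_s: 22.8
tool_pos: [642.7, -19.1, -15.8]
tool_rot: [[-0.234, 0.972, -0.0], [0.972, 0.234, 0.0], [0.0, -0.0, -1.0]]
ft_force: [-0.1, 0.1, -0.3]
grip_width: 10.1
grasp_force: 39.1
```

```bash
python3 to.py 643.4 -20.4 -17 103.5
```

```text
t 22.8 pos [642.7 -19.1 -15.8] yaw 103.5 tilt [-0.  0. -1.] turn 0.0 slide now [-0.07  0.02  0.06] after turn [-0.07  0.02  0.06] w 10.1 gf 39.1 F [-0.1  0.1 -0.3] q [-0.03  0.33  0.03  1.27  0.    1.31]
```

>>> arm_command(dr=[[0,0,0],[0,0,0],[0,0,0],[0,0,0],[0,0,0],[0,0,0],[0,0,0],[0,0,0],[0,0,0],[0,0,0],[0,0,0],[0,0,0]], slide=[[0,0,0.05],[0,0,0],[0,0,0],[0,0,0],[0,0,0],[0,0,-0.3],[0,0,-0.8],[0,0,-1],[0,0,-1],[0,0,-1],[0,0,-1],[0,0,0]], grip=[0.8,0.42,0.42,0.42,0.42,0.42,0.42,0.42,0.42,0.42,0.42,0.42])

```text
time_s: 24.0
tool_pos: [644.5, -19.2, 90.1]
tool_rot: [[-0.234, 0.972, 0.006], [0.972, 0.234, -0.0], [-0.002, 0.006, -1.0]]
ft_force: [-0.2, -0.6, 0.7]
grip_width: 24.6
grasp_force: 0.0
```

```bash
python3 to.py 439.6 -158.1 50 190.2; python3 - <<'E'
from fit import *
snap('wrist','w9')
p,P=cloud('w9'); a=cv2.imread('pics/w9.png'); 
c=np.array([653.1,-18.1]);e=np.array([np.cos(.2356),np.sin(.2356)]);n=np.array([-e[1],e[0]])
D=P[...,:2]-c; l=D@e; m=D@n
hsv=cv2.cvtColor(p,cv2.COLOR_RGB2HSV); g=(hsv[...,0]>5)&(hsv[...,0]<32)&(hsv[...,1]>60)
k=(l>-45)&(l<22)&(abs(m)<97)&(P[...,2]>3)&(P[...,2]<25)&g
line(P[k],'stick'); X=P[k]; mm=m[k]
for a0 in range(-80,90,20):
    s=abs(mm-a0)<10
    if s.sum()>5: print(a0,np.percentile(X[s,2],[10,50,95]).round(1),l[k][s].mean().round(1))
E
```

```text
t 24.0 pos [644.5 -19.2  90.1] yaw 103.5 tilt [ 0.006 -0.    -1.   ] turn -15.13 slide now [ -4.35 -11.6    1.94] after turn [11.31 -5.02  2.  ] w 24.6 gf 0.0 F [-0.2 -0.6  0.7] q [-0.03  0.3   0.19  1.46 -0.    1.31]
stick [643.1 -21.4] yaw 13.5 124.6
-60 [12.1 13.5 14.8] -10.4
-40 [12.6 14.2 15.9] -10.5
-20 [12.6 14.6 16.1] -10.5
0 [12.7 14.8 16.5] -10.4
20 [12.8 14.9 16.3] -10.5
40 [12.5 14.3 15.9] -10.4
60 [11.9 13.5 14.8] -10.5
```

The stick lies flat on the tray floor, centred at tray x = -10 mm. Now the long prop.

>>> arm_command(dr=[[0,0,-1],[0,0,-1],[0,0,-1],[0,0,-1],[0,0,-1],[0,0,-1],[0,0,-1],[0,0,-1],[0,0,-1],[0,0,-1],[0,0,-1],[0,0,-1]], slide=[[0,0,0],[0,0,0],[0,0,0],[0,0,0],[0,0,0],[0,0,0],[0,0,0],[0,0,0],[0,0,0],[0,0,0],[0,0,0],[0,0,0]], grip=[-0.95,-0.95,-0.95,-0.95,-0.95,-0.95,-0.95,-0.95,-0.95,-0.95,-0.95,-0.95])

```text
time_s: 25.25
tool_pos: [642.3, -19.1, 84.4]
tool_rot: [[-0.991, 0.13, -0.001], [0.13, 0.991, 0.0], [0.001, -0.0, -1.0]]
ft_force: [-0.3, -0.3, -0.8]
grip_width: 83.2
grasp_force: 0.0
```

>>> arm_command(dr=[[0,0,-1],[0,0,-1],[0,0,-1],[0,0,-0.1],[0,0,0],[0,0,0],[0,0,0],[0,0,0],[0,0,0],[0,0,0],[0,0,0],[0,0,0]], slide=[[0,0,0],[0,0,0],[0,0,0],[0,0,0],[1,-0.5,0],[1,-0.5,0],[1,-0.5,0],[1,-0.5,0],[1,-0.5,0],[1,-0.5,0],[1,-0.5,0],[1,-0.5,0]], grip=[-0.95,-0.95,-0.95,-0.95,-0.95,-0.95,-0.95,-0.95,-0.95,-0.95,-0.95,-0.95])

```text
time_s: 26.45
tool_pos: [498.1, -126.2, 84.9]
tool_rot: [[-0.985, -0.172, -0.0], [-0.172, 0.985, 0.0], [0.0, 0.0, -1.0]]
ft_force: [0.2, -0.6, 0.5]
grip_width: 83.3
grasp_force: 0.0
```

>>> arm_command(dr=[[0,0,0],[0,0,0],[0,0,0],[0,0,0],[0,0,0]], slide=[[1,-0.4,0],[1,-0.4,0],[1,-0.3,0],[0.3,0,0],[0,0,0]], grip=[-0.95,-0.95,-0.95,-0.95,-0.95])

```text
time_s: 26.95
tool_pos: [437.7, -159.1, 85.3]
tool_rot: [[-0.985, -0.172, 0.0], [-0.172, 0.985, -0.0], [-0.0, -0.0, -1.0]]
ft_force: [1.0, -1.0, 0.2]
grip_width: 83.2
grasp_force: 0.0
```

```bash
python3 to.py 439.6 -158.1 -1 190.2; python3 - <<'E'
from fit import *
snap('wrist','w10'); snap('scene','s10')
p,P=cloud('w10'); k=(abs(P[...,0]-440)<45)&(abs(P[...,1]+158)<48)&(P[...,2]>8)&(P[...,2]<45); roof(P[k],.18,0,'long wrist')
p,P=cloud('scene0')
for n,c,y,b in (('long',(440,-158),.18,0),('short',(425,150),-.36,0),('base',(533,-309),.08,8)):
    k=(abs(P[...,0]-c[0])<45)&(abs(P[...,1]-c[1])<52)&(P[...,2]>8+b*1.5)&(P[...,2]<50); roof(P[k],y,b,n+' scene')
E
```

```text
t 26.9 pos [ 437.7 -159.1   85.3] yaw -170.1 tilt [ 0. -0. -1.] turn -0.05 slide now [-0.1   0.03  4.32] after turn [-0.1   0.03  4.32] w 83.2 gf 0.0 F [ 1.  -1.   0.2] q [-0.35 -0.13 -0.27  1.42  0.   -0.52]
long wrist c [ 439.4 -158.2] yaw 10.1 dz 0.1 len 62.2 1.0
long scene c [ 439.8 -157.5] yaw 9.8 dz -0.5 len 65.7 0.91
short scene c [424.9 151. ] yaw -20.1 dz -1.1 len 43.6 0.93
base scene c [ 533.3 -307.7] yaw 4.8 dz -0.7 len 91.2 0.92
```

View pics/w10.png

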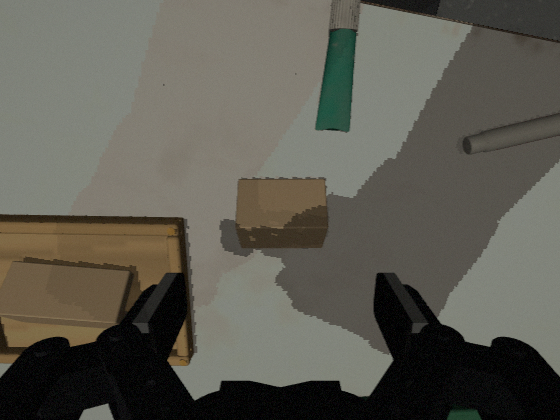

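The prop is centred between the open fingers, with tips at about (180,276) and (382,276). I'll read the tip height, then go down.

```bash
python3 - <<'E'
from fit import *
p,P=cloud('w10')
for v in (275,277,280,284,290): print(v,[P[v,u].round(0).astype(int).tolist() for u in (172,178,184,378,384,390) if P[v,u,2]==P[v,u,2]])
E
```

```text
275 [[434, -206, 126], [433, -203, 127], [504, -226, 9], [420, -120, 124], [419, -119, 127], [418, -116, 126]]
277 [[434, -205, 128], [433, -203, 128], [505, -226, 10], [421, -120, 125], [419, -120, 129], [418, -117, 129]]
280 [[434, -204, 130], [434, -202, 129], [439, -202, 120], [423, -120, 125], [419, -120, 130], [419, -118, 131]]
284 [[434, -203, 133], [436, -202, 128], [441, -202, 120], [424, -120, 125], [420, -121, 133], [419, -119, 134]]
290 [[434, -202, 136], [439, -202, 129], [443, -201, 122], [426, -119, 126], [422, -120, 133], [419, -120, 139]]
```

>>> arm_command(dr=[[0,0,0],[0,0,0],[0,0,0],[0,0,0],[0,0,0],[0,0,0]], slide=[[-0.1,0,0.8],[0,0,1],[0,0,1],[0,0,0.8],[0,0,0.3],[0,0,0]], grip=[-0.95,-0.95,-0.95,-0.95,-0.95,-0.95])

```text
time_s: 27.65
tool_pos: [439.9, -158.1, 6.6]
tool_rot: [[-0.985, -0.175, -0.001], [-0.175, 0.985, 0.001], [0.001, 0.001, -1.0]]
ft_force: [-0.2, -0.3, 0.3]
grip_width: 83.2
grasp_force: 0.0
```

>>> arm_command(dr=[[0,0,0],[0,0,0],[0,0,0],[0,0,0],[0,0,0],[0,0,0],[0,0,0],[0,0,0]], slide=[[0,0,0.4],[0,0,0.18],[0,0,0],[0,0,0],[0,0,0],[0,0,0],[0,0,0],[0,0,0]], grip=[-0.95,-0.95,-0.95,-0.3,-0.3,-0.3,-0.3,-0.3], newtons=50)

```text
time_s: 28.45
tool_pos: [440.4, -158.9, -3.5]
tool_rot: [[-0.985, -0.174, 0.001], [-0.174, 0.985, -0.001], [-0.001, -0.001, -1.0]]
ft_force: [-0.8, 0.7, 5.4]
grip_width: 62.7
grasp_force: 53.8
```

```bash
python3 to.py 533.3 -308.5 40 184.6; python3 - <<'E'
from fit import *
snap('wrist','w11'); a=cv2.imread('pics/w11.png')
snap('scene','s11'); b=cv2.imread('pics/s11.png')
cv2.imwrite('pics/c11.png',np.hstack([cv2.resize(a,(400,300)),cv2.resize(b[150:270,280:440],(400,300))]))
E
```

```text
t 28.4 pos [ 440.4 -158.9   -3.5] yaw -170.0 tilt [ 0.001 -0.001 -1.   ] turn 0.95 slide now [-3.28 -8.18 -2.17] after turn [-4.03 -7.83 -2.17] w 62.7 gf 53.8 F [-0.8  0.7  5.4] q [-0.35 -0.09 -0.41  1.25 -0.   -0.52]
```

View pics/c11.png

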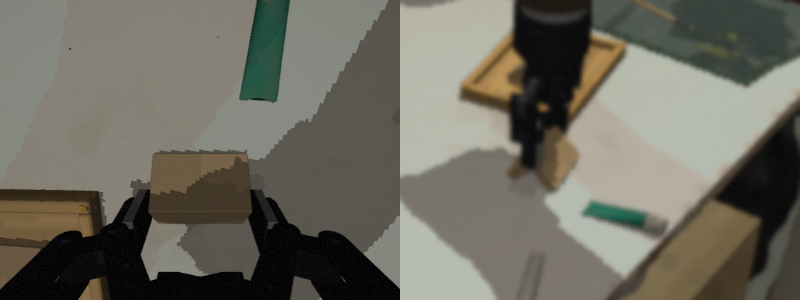

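Both end faces are gripped. Lift and carry it over the base.

>>> arm_command(dr=[[0,0,0],[0,0,0],[0,0,0],[0,0,0],[0,0,0.95],[0,0,0],[0,0,0],[0,0,0],[0,0,0],[0,0,0],[0,0,0],[0,0,0]], slide=[[0,0,-0.4],[0,0,-0.8],[0,0,-1],[0,0,-1],[0,0,-0.2],[-0.5,-0.9,0],[-0.5,-0.9,0],[-0.5,-0.9,0],[-0.5,-0.9,0],[-0.5,-0.9,0],[-0.5,-0.9,0],[-0.5,-0.9,0]], grip=[-0.3,-0.3,-0.3,-0.3,-0.3,-0.3,-0.3,-0.3,-0.3,-0.3,-0.3,-0.3])

```text
time_s: 29.75
tool_pos: [520.2, -279.3, 63.9]
tool_rot: [[-0.997, -0.08, -0.0], [-0.08, 0.997, 0.0], [0.0, 0.0, -1.0]]
ft_force: [0.3, 0.2, -0.1]
grip_width: 62.1
grasp_force: 55.0
```

>>> arm_command(dr=[[0,0,0],[0,0,0],[0,0,0]], slide=[[-0.4,-0.9,0],[-0.2,-0.6,0],[0,0,0]], grip=[-0.3,-0.3,-0.3])

```text
time_s: 30.05
tool_pos: [534.3, -308.5, 63.4]
tool_rot: [[-0.997, -0.079, -0.0], [-0.079, 0.997, 0.0], [0.0, 0.0, -1.0]]
ft_force: [0.4, 0.3, -1.3]
grip_width: 62.2
grasp_force: 55.0
```

```bash
python3 to.py 533.4 -308.7 21.5 184.6; python3 - <<'E'
from fit import *
snap('wrist','w12'); snap('scene','s12')
for f in ('w12','s12'):
    p,P=cloud(f); s=read_state()['tool_pos']
    k=(abs(P[...,0]-s[0])<34)&(abs(P[...,1]-s[1])<40)&(P[...,2]>66)&(P[...,2]<110)&(p[...,0].astype(int)>p[...,2]+20)
    if k.sum()>50: roof(P[k],.08,63,'held '+f)
E
```

```text
t 30.1 pos [ 534.3 -308.5   63.4] yaw -175.5 tilt [-0.  0. -1.] turn -0.01 slide now [ 0.05 -0.01  2.1 ] after turn [ 0.05 -0.01  2.1 ] w 62.2 gf 55.0 F [ 0.4  0.3 -1.3] q [-0.52  0.24  0.07  1.4  -0.   -0.6 ]
held w12 c [ 533.6 -309.1] yaw 4.6 dz 3.7 len 61.7 1.0
held s12 c [ 531.4 -307.5] yaw 3.7 dz 0.8 len 66.2 0.85
```

The held prop is level, aligned (4.6°) and centred over the base. Descend.

>>> arm_command(dr=[[0,0,0],[0,0,0],[0,0,0],[0,0,0],[0,0,0],[0,0,0],[0,0,0]], slide=[[0.05,0,0.6],[0,0,0.5],[0,0,0.4],[0,0,0.3],[0,0,0.15],[0,0,0.1],[0,0,0]], grip=[-0.3,-0.3,-0.3,-0.3,-0.3,-0.3,-0.3])

```text
time_s: 30.85
tool_pos: [533.3, -307.6, 22.6]
tool_rot: [[-0.997, -0.08, 0.0], [-0.08, 0.997, 0.0], [-0.0, 0.0, -1.0]]
ft_force: [-0.4, 0.1, -0.9]
grip_width: 62.2
grasp_force: 55.0
```

```bash
python3 to.py 533.4 -308.7 21.5 184.6
```

```text
t 30.9 pos [ 533.3 -307.6   22.6] yaw -175.4 tilt [ 0.  0. -1.] turn -0.0 slide now [-0.   -0.05  0.06] after turn [-0.   -0.05  0.06] w 62.2 gf 55.0 F [-0.4  0.1 -0.9] q [-0.52  0.25  0.    1.32  0.   -0.6 ]
```

>>> arm_command(dr=[[0,0,0],[0,0,0],[0,0,0]], slide=[[0,-0.04,0.05],[0,0,0.04],[0,0,0]], grip=[-0.3,-0.3,-0.3])

```text
time_s: 31.15
tool_pos: [533.8, -308.7, 21.6]
tool_rot: [[-0.997, -0.08, 0.001], [-0.08, 0.997, -0.001], [-0.001, -0.001, -1.0]]
ft_force: [2.0, 0.6, 3.9]
grip_width: 62.3
grasp_force: 55.4
```

>>> arm_command(dr=[[0,0,0],[0,0,0],[0,0,0],[0,0,0],[0,0,0],[0,0,0],[0,0,0],[0,0,0],[0,0,0],[0,0,0]], slide=[[0,0,0],[0,0,0],[0,0,0],[0,0,0],[0,0,-0.4],[0,0,-0.8],[0,0,-1],[0,0,-1],[0,0,0],[0,0,0]], grip=[-0.9,-0.9,-0.9,-0.9,-0.9,-0.9,-0.9,-0.9,-0.9,-0.9])

```text
time_s: 32.15
tool_pos: [533.7, -308.7, 86.1]
tool_rot: [[-0.997, -0.08, 0.002], [-0.08, 0.997, -0.001], [-0.001, -0.001, -1.0]]
ft_force: [-0.4, -0.4, -1.2]
grip_width: 81.2
grasp_force: 0.0
```

```bash
cat > chk.py <<'E'
from fit import *
import sys
t=sys.argv[1]
for c in ('wrist','scene','top'):
    snap(c,c+t); p,P=cloud(c+t)
    col=p[...,0].astype(int)>p[...,2]+12
    e=np.array([np.cos(.08),np.sin(.08)]);n=np.array([-e[1],e[0]]); D=P[...,:2]-[533.4,-308.5]; l=D@e; m=D@n
    h=P[...,2]+abs(l)
    for nm,z in (('base',8),('long',25),('short',42)):
        k=col&(abs(l)<24)&(abs(m)<50)&(abs(h-z-37)<6)
        if k.sum()>40: r=roof(P[k],.08,z,c+' '+nm)
E
python3 chk.py a; python3 to.py 425 150 100 159.5
```

```text
wrist base c [ 533.3 -309.2] yaw 4.6 dz -0.0 len 89.0 1.0
wrist long c [ 533.2 -309.2] yaw 4.6 dz -0.0 len 62.1 1.0
scene base c [ 534.3 -306.7] yaw 6.4 dz 0.0 len 88.0 1.0
scene long c [ 533.4 -307.6] yaw 6.3 dz -0.4 len 67.3 0.98
top base c [ 533.8 -309.3] yaw 4.6 dz -0.9 len 89.9 0.98
top long c [ 533.5 -309.4] yaw 4.4 dz -0.7 len 62.6 1.0
t 32.3 pos [ 532.9 -308.2   84.1] yaw -175.4 tilt [-0.001  0.001 -1.   ] turn 4.38 slide now [ 3.54 23.27 -0.77] after turn [13.08 19.57 -0.79] w 81.0 gf 0.0 F [ 0.1 -0.4  0.3] q [-0.52  0.23  0.1   1.44 -0.   -0.6 ]
```

Nested exactly: long prop at dz 0, with the same centre and yaw as the base. Now the short prop.

>>> arm_command(dr=[[0,0,1],[0,0,1],[0,0,1],[0,0,1],[0,0,0.38],[0,0,0],[0,0,0],[0,0,0],[0,0,0],[0,0,0],[0,0,0],[0,0,0]], slide=[[0,0,0],[0,0,0],[0,0,0],[0,0,0],[0,0,0],[0.65,1,0],[0.65,1,0],[0.65,1,0],[0.65,1,0],[0.65,1,0],[0.65,1,0],[0.65,1,0]], grip=[-0.6,-0.6,-0.6,-0.6,-0.6,-0.6,-0.6,-0.6,-0.6,-0.6,-0.6,-0.6])

```text
time_s: 33.5
tool_pos: [496.3, -144.4, 84.1]
tool_rot: [[-0.937, 0.35, -0.001], [0.35, 0.937, 0.0], [0.001, -0.0, -1.0]]
ft_force: [0.5, 0.2, 0.1]
grip_width: 68.4
grasp_force: 0.0
```

>>> arm_command(dr=[[0,0,0],[0,0,0],[0,0,0],[0,0,0],[0,0,0],[0,0,0],[0,0,0],[0,0,0],[0,0,0],[0,0,0],[0,0,0],[0,0,0]], slide=[[0.65,1,0],[0.65,1,0],[0.65,1,0],[0.65,1,0],[0.65,1,0],[0.65,1,0],[0.65,1,0],[0.65,1,0],[0.65,1,0],[0.7,1,0],[0.7,1,0],[0.7,1,0]], grip=[-0.6,-0.6,-0.6,-0.6,-0.6,-0.6,-0.6,-0.6,-0.6,-0.6,-0.6,-0.6])

```text
time_s: 34.7
tool_pos: [431.4, 135.8, 84.2]
tool_rot: [[-0.937, 0.35, -0.001], [0.35, 0.937, -0.0], [0.001, -0.001, -1.0]]
ft_force: [-0.6, 0.6, 0.1]
grip_width: 68.2
grasp_force: 0.0
```

>>> arm_command(dr=[[0,0,0],[0,0,0]], slide=[[0.4,0.5,0],[0,0,0]], grip=[-0.6,-0.6])

```text
time_s: 34.9
tool_pos: [427.6, 148.1, 84.4]
tool_rot: [[-0.937, 0.348, -0.001], [0.348, 0.937, -0.0], [0.001, -0.001, -1.0]]
ft_force: [-0.4, -0.1, -0.8]
grip_width: 67.9
grasp_force: 0.0
```

```bash
python3 to.py 425 150.2 -2 159.5; python3 - <<'E'
from fit import *
snap('wrist','w13')
p,P=cloud('w13'); k=(abs(P[...,0]-425)<45)&(abs(P[...,1]-150)<40)&(P[...,2]>8)&(P[...,2]<45); roof(P[k],-.36,0,'short wrist')
E
```

```text
t 34.9 pos [427.6 148.1  84.4] yaw 159.6 tilt [-0.001 -0.    -1.   ] turn 0.02 slide now [0.15 0.06 4.32] after turn [0.16 0.06 4.32] w 67.9 gf 0.0 F [-0.4 -0.1 -0.8] q [ 0.33 -0.16 -0.3   1.43  0.    0.69]
short wrist c [424.6 150.8] yaw -20.2 dz -0.1 len 42.7 1.0
```

>>> arm_command(dr=[[0,0,0],[0,0,0],[0,0,0],[0,0,0],[0,0,0],[0,0,0],[0,0,0],[0,0,0],[0,0,0],[0,0,0],[0,0,0],[0,0,0]], slide=[[0.16,0.07,0.8],[0,0,1],[0,0,1],[0,0,0.9],[0,0,0.5],[0,0,0.07],[0,0,0],[0,0,0],[0,0,0],[0,0,0],[0,0,0],[0,0,0]], grip=[-0.6,-0.6,-0.6,-0.6,-0.6,-0.6,-0.6,0.1,0.1,0.1,0.1,0.1])

```text
time_s: 36.15
tool_pos: [426.4, 149.8, 0.7]
tool_rot: [[-0.937, 0.35, 0.002], [0.35, 0.937, 0.0], [-0.002, 0.001, -1.0]]
ft_force: [-1.2, -1.5, 5.8]
grip_width: 42.6
grasp_force: 50.2
```

```bash
python3 to.py 533.4 -308.9 80 184.6
```

```text
t 36.1 pos [426.4 149.8   0.7] yaw 159.5 tilt [ 0.002  0.    -1.   ] turn -4.38 slide now [-13.05 -19.61  -3.96] after turn [ -3.49 -23.29  -3.97] w 42.6 gf 50.2 F [-1.2 -1.5  5.8] q [ 0.34 -0.13 -0.44  1.26 -0.    0.7 ]
```

>>> arm_command(dr=[[0,0,0],[0,0,0],[0,0,0],[0,0,0],[0,0,0],[0,0,-1],[0,0,-1],[0,0,-1],[0,0,-1],[0,0,-0.38],[0,0,0],[0,0,0]], slide=[[0,0,-0.4],[0,0,-0.8],[0,0,-1],[0,0,-1],[0,0,-1],[0,0,0],[0,0,0],[0,0,0],[0,0,0],[0,0,0],[-0.15,-1,0],[-0.15,-1,0]], grip=[0.1,0.1,0.1,0.1,0.1,0.1,0.1,0.1,0.1,0.1,0.1,0.1])

```text
time_s: 37.35
tool_pos: [434.9, 110.2, 84.0]
tool_rot: [[-0.997, -0.082, 0.0], [-0.082, 0.997, 0.0], [-0.0, 0.0, -1.0]]
ft_force: [0.3, -0.5, -1.5]
grip_width: 42.1
grasp_force: 51.1
```

>>> arm_command(dr=[[0,0,0],[0,0,0],[0,0,0],[0,0,0],[0,0,0],[0,0,0],[0,0,0],[0,0,0],[0,0,0],[0,0,0],[0,0,0],[0,0,0]], slide=[[-0.15,-1,0],[-0.15,-1,0],[-0.15,-1,0],[-0.15,-1,0],[-0.15,-1,0],[-0.15,-1,0],[-0.15,-1,0],[-0.15,-1,0],[-0.15,-1,0],[-0.15,-1,0],[-0.15,-1,0],[-0.15,-1,0]], grip=[0.1,0.1,0.1,0.1,0.1,0.1,0.1,0.1,0.1,0.1,0.1,0.1])

```text
time_s: 38.55
tool_pos: [490.1, -126.8, 84.0]
tool_rot: [[-0.997, -0.08, 0.0], [-0.08, 0.997, 0.0], [-0.0, 0.0, -1.0]]
ft_force: [0.5, -0.2, -0.4]
grip_width: 42.3
grasp_force: 51.1
```

>>> arm_command(dr=[[0,0,0],[0,0,0],[0,0,0],[0,0,0],[0,0,0],[0,0,0],[0,0,0],[0,0,0],[0,0,0],[0,0,0]], slide=[[-0.15,-1,0],[-0.15,-1,0],[-0.15,-1,0],[-0.15,-1,0],[-0.15,-1,0],[-0.15,-1,0],[-0.15,-1,0],[-0.15,-1,0],[-0.2,-0.8,0],[0,0,0]], grip=[0.1,0.1,0.1,0.1,0.1,0.1,0.1,0.1,0.1,0.1])

```text
time_s: 39.55
tool_pos: [532.2, -300.7, 83.4]
tool_rot: [[-0.997, -0.079, -0.0], [-0.079, 0.997, -0.0], [0.0, -0.0, -1.0]]
ft_force: [0.2, -0.4, -0.9]
grip_width: 42.0
grasp_force: 51.1
```

```bash
python3 to.py 533.4 -309 42.7 184.6; python3 - <<'E'
from fit import *
snap('wrist','w14')
p,P=cloud('w14'); s=read_state()['tool_pos']
k=(abs(P[...,0]-s[0])<34)&(abs(P[...,1]-s[1])<28)&(P[...,2]>s[2]+6)&(P[...,2]<130)&(p[...,0].astype(int)>p[...,2]+20)
roof(P[k],.08,s[2],'held'); print(P[k].max(0))
E
```

```text
t 39.5 pos [ 532.2 -300.7   83.4] yaw -175.5 tilt [-0. -0. -1.] turn -0.01 slide now [-0.03 -0.42  2.04] after turn [-0.03 -0.42  2.04] w 42.0 gf 51.1 F [ 0.2 -0.4 -0.9] q [-0.51  0.22  0.09  1.43 -0.   -0.59]
held c [ 530.  -301.4] yaw 4.6 dz -0.9 len 42.1 1.0
[ 557.6136593  -278.02116034  120.3785473 ]
```

>>> arm_command(dr=[[0,0,0],[0,0,0],[0,0,0],[0,0,0],[0,0,0],[0,0,0],[0,0,0],[0,0,0]], slide=[[-0.14,-0.4,0],[0,0,0.5],[0,0,0.5],[0,0,0.4],[0,0,0.3],[0,0,0.15],[0,0,0.1],[0,0,0]], grip=[0.1,0.1,0.1,0.1,0.1,0.1,0.1,0.1])

```text
time_s: 40.4
tool_pos: [535.4, -307.0, 44.4]
tool_rot: [[-0.997, -0.08, -0.0], [-0.08, 0.997, -0.0], [0.0, -0.0, -1.0]]
ft_force: [0.6, -0.6, -0.3]
grip_width: 42.2
grasp_force: 51.1
```

```bash
python3 to.py 535.4 -308.5 42.7 184.6; python3 - <<'E'
from fit import *
snap('wrist','w15')
p,P=cloud('w15'); s=read_state()['tool_pos']
k=(abs(P[...,0]-s[0])<34)&(abs(P[...,1]-s[1])<24)&(P[...,2]>s[2]+6)&(P[...,2]<130)&(p[...,0].astype(int)>p[...,2]+20)
roof(P[k],.08,s[2],'held')
E
```

```text
t 40.4 pos [ 535.4 -307.    44.4] yaw -175.4 tilt [-0. -0. -1.] turn -0.0 slide now [ 0.01 -0.08  0.09] after turn [ 0.01 -0.08  0.09] w 42.2 gf 51.1 F [ 0.6 -0.6 -0.3] q [-0.52  0.25  0.04  1.36 -0.   -0.6 ]
held c [ 533.2 -307.7] yaw 4.4 dz -1.2 len 42.1 0.99
```

Shift the last 1.5 mm along the ridge, lower, release and retreat.

>>> arm_command(dr=[[0,0,0],[0,0,0],[0,0,0],[0,0,0]], slide=[[0,-0.08,0],[0,0,0.05],[0,0,0.04],[0,0,0]], grip=[0.1,0.1,0.1,0.1])

```text
time_s: 40.85
tool_pos: [535.6, -308.8, 42.9]
tool_rot: [[-0.997, -0.08, 0.0], [-0.08, 0.997, -0.0], [-0.0, -0.0, -1.0]]
ft_force: [-0.4, -0.0, 1.0]
grip_width: 42.4
grasp_force: 51.2
```

>>> arm_command(dr=[[0,0,0],[0,0,0],[0,0,0],[0,0,0],[0,0,0],[0,0,0],[0,0,0],[0,0,0],[0,0,0],[0,0,0],[0,0,0],[0,0,0]], slide=[[0,0,0],[0,0,0],[0,0,0],[0,0,0],[0,0,-0.4],[0,0,-0.8],[0,0,-1],[0,0,-1],[0,0,-1],[0,0,-1],[0,0,0],[0,0,0]], grip=[-0.5,-0.5,-0.5,-0.5,-0.5,-0.5,-0.5,-0.5,-0.5,-0.5,-0.5,-0.5])

```text
time_s: 42.05
tool_pos: [535.8, -308.7, 146.9]
tool_rot: [[-0.997, -0.08, 0.001], [-0.08, 0.997, -0.0], [-0.001, -0.0, -1.0]]
ft_force: [-0.2, 0.3, 0.2]
grip_width: 64.4
grasp_force: 0.0
```

```bash
python3 chk.py b; python3 to.py 530 -300 200 184.6
```

```text
wrist base c [ 533.3 -309.2] yaw 4.6 dz -0.0 len 88.9 1.0
wrist long c [ 533.3 -309.2] yaw 4.6 dz -0.1 len 63.2 1.0
wrist short c [ 533.3 -309.4] yaw 4.6 dz -0.1 len 42.7 1.0
scene base c [ 534.  -305.9] yaw 5.7 dz 0.3 len 88.6 0.97
scene long c [ 534.3 -307.5] yaw 6.0 dz -0.4 len 66.7 0.99
scene short c [ 533.5 -308.3] yaw 6.0 dz -0.6 len 47.2 1.0
top base c [ 533.5 -309.6] yaw 4.8 dz -0.7 len 89.6 1.0
top long c [ 533.5 -309.5] yaw 4.8 dz -1.0 len 63.8 0.97
top short c [ 533.4 -309.2] yaw 5.1 dz -0.7 len 44.0 1.0
t 42.2 pos [ 535.1 -308.4  145.5] yaw -175.4 tilt [-0.001  0.001 -1.   ] turn -0.0 slide now [ 0.23  0.44 -2.72] after turn [ 0.22  0.44 -2.72] w 64.0 gf 0.0 F [-0.7  0.8 -0.4] q [-0.52  0.24  0.22  1.56  0.   -0.6 ]
```

View pics/sceneb.png

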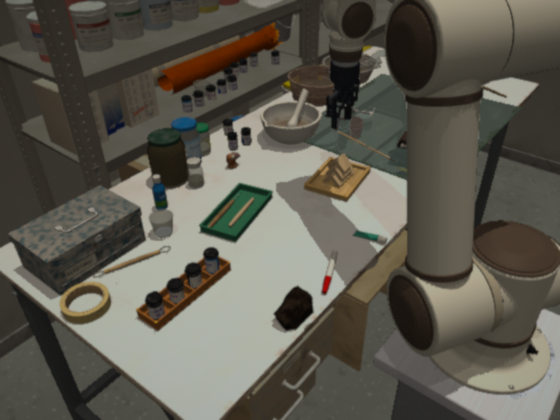

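The scene shows four canisters standing in the rack (155–212, 260–305), the stick beside the needle tool in the green tray (240,212), and the three props nested in the prop tray (342,167). The gripper is clear of everything, so I'm handing the job in.

```bash
python3 -c "
from plant import *
print(close_job())"
```

```text
the job is handed in; nothing more can be done
None
```

The job is handed in at about 42 s of the 112 s limit: both canisters stand in the free rack bays, the stick lies flat in the tool tray beside the needle tool, and the 64 mm and 44 mm props are nested and centred over the base prop, by camera check before hand-in (no verdict returned).

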